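# Check the firmness tester on the bar-mounted test pad

## Robot

A 6-joint arm with a two-finger parallel gripper is mounted at the origin on a cart in front of the work surface, level with it; the furniture and walls round the work are solid. World frame = base frame: x ahead of the robot, y to its left, z up, the work surface at z = 0. Lengths are in m, angles in rad, forces in N, time in s.
With the tool pointing down it reaches from about 0.425 to 0.95 m from the base axis. Payload 3.5 kg.
Tool frame: the origin (TCP) lies at the very end of the fingers, on their centre line; the grasp point (between the pads) lies 19 mm behind it (ctrl.grip_point_offset is the distance from the TCP to the grasp point, in m); z points along the fingers, y is the line along which they close (so a half turn about z gives the same grasp; the last joint's range is limited). The gripper opens to 85 mm and grips with 20 to 120 N. Pads are 22 mm wide; open, the fingers measure 114 mm over their backs; the gripper's body (76 mm by 85 mm) begins 54 mm behind the grasp point. The pads swing forward as they close: fully open they stand 13 mm farther back than shut.
Start: joints at [-1.277, 0.286, 1.577, -0, 1.279, -0.15], TCP at [0.29, -0.61, 0.231] pointing down, gripper open.
Joint ranges: [-2.77, 2.77], [-0.9, 2.22], [0.21, 2.48], [-1.53, 4.67], [0.24, 2.81], [-2.84, 2.84]. Speed limits (rad/s): [2.79, 2.79, 3.14, 3.14, 3.14, 3.14].

## Interface

Orientations are given as a unit quaternion [x, y, z, w].
In Python, from plant import telemetry, vision, ctrl gives the robot as it stands.
- The arm moves only by the tool arm_command, never from a script. Its argument "series" is one flat list of numbers, 7 for each row, row after row: the shift along the tool's x, y, z in cm, then the turn, a rotation vector about the tool's x, y, z in degrees, then the closure, from 0 (fully open) to 1 (shut). A call has 1 to 10 rows; each row is the pose to reach, as a shift and turn from the pose commanded when the call began, along the tool's axes at that moment; what a row does not reach only later rows make up. A row lasts 1/12 s, in which the tool goes at most 41.7 mm and 7.16 degrees, less where a joint would pass 70% of its speed; a pose out of reach is approached as far as the arm can. A call with a gripper value outside its range is refused whole. The fingers move at their own pace and stop on an object; "force" is the grip in N (left out, the last holds). Time passes only in rows, so rows that repeat a pose let the fingers close. It gives the time, the measured TCP pose, the force, the opening and the grip force at its end, in the units of the state.
- telemetry.get_state(): the state, without advancing time (a new reading comes with each control period).
- vision.read_camera(name): name is "scene" or "top" or "wrist"; returns a dict with "color" (400x640x3 uint8, blue, green, red), "K" (3x3 intrinsics, pixels), "rvec" (rotation vector, rad) and "tvec" (3), from world to camera coordinates, as OpenCV has them; the wrist camera has in their place "T_tool_cam" (4x4, takes a point from camera to tool coordinates, whose origin is the TCP and whose axes are the flange's). Camera axes: x right, y down, z forward; pixel columns grow to the right and rows downward; lengths in m; the calibration is good to about 2 mm. A picture is of the moment at which its call begins: read the wrist's pose just before it. There is no depth.
- ctrl.sign_off(): hands the job in; it is judged then, once.
The state is a dict: "time": time; "qpos": joint angles; "dq": joint speeds; "joint_efforts": joint torques, N m; "eef_pos": TCP position; "tcp_rot": TCP orientation; "contact_force": force on the tool from outside, world axes, zero at the start; "wrist_torque": the same for the moment, N m; "opening": opening from 0.0 (shut) to 1.0 (fully open); "finger_force": force on a finger pad.
Only numpy, scipy, OpenCV 4.12 (cv2) and the standard library are available. Lean on these libraries where they do the work, as an engineer would, in place of code of your own. Each camera call takes 0.05 s, during which the arm holds its last target. There are 200 camera calls.

## Task

Check the firmness tester: hang the grey saddle-shaped test pad over the bar of the check stand so that it sits down squarely astride it, and let go of it. Then take the tester out of its leaning holder and hold it upright with its tip on the ring mark of the pad, pressing gently until the plunger is about half in. Finish while still holding it there, still and in the grip, and leave the other things on the table where they are.

Things in the scene. Friction and masses are not known exactly. Their poses are not given: they have to be found in the camera images.
- check_stand: The check stand, fixed: plywood base 100 x 250 x 12 mm with a square aluminium bar (20 x 20 mm, 218 mm clear length between two dark posts) running along the stand's y axis, bar top 130 mm above the table. The posts (22 x 12 mm) rise to 144 mm at y = +/-115 mm. Origin: centre of the base's underside.
- bar_top (a point): Middle of the bar's upper face; y runs along the bar, z up.
- test_pad: Test pad, loose, 0.22 kg: grey saddle (inverted channel), 80 mm long along its y, 38 wide over the legs along x, 58 tall; starts standing on its legs. Top plate 8 thick, legs 5 thick, 28 clear between them (4 mm play each side on the bar); the lowest 11 mm splay out to 48 wide. Origin: underside centre, level of the leg ends; z up. Grip across the legs near the top.
- pad_spot (a point): The marked spot: centre of the dark ring (20 mm across) on the pad's top face, 20 mm from the pad's middle along its +y, 58 mm above its origin.
- pad_seat (a point): Middle of the underside of the pad's top plate (50 mm above its origin); rests on the bar's upper face once the pad hangs on the bar.
- tester_holder: Wooden holder, fixed: base 110 x 85 mm and a block 52 x 52 x 28 mm with a bore leaning 30 degrees from vertical, its top towards the holder's -x. Origin: on the table; the mouth of the bore (centre of the block's top) is at x = 12 mm, z = 76 mm.
- tester: Firmness tester, loose, 0.155 kg, round about its z (tip to handle end). From its origin (where the tip is, plunger fully out): plunger 10 mm thick 0-20 mm, steel barrel 24 thick 20-53, flange 40 wide 53-59, black handle 29 thick 59-123, end stud to 125.5. Starts in the holder's bore, flange on the block, leaning 30 degrees (5 of play); pulls out along its axis, 33 mm to clear.
- tester_grip (a point): Middle of the handle's free length to grip, on the tester's axis 97 mm from the origin; z along the tester's axis.
- tester_tip (a point): The plunger's ball tip (moves with the plunger).
- plunger (a joint): How far the plunger is pushed into the barrel, m: 0 fully out, 0.016 fully in; light spring, 0.3 N per mm (2.4 N half in, 4.8 N fully in). A dark line round the plunger reaches the barrel's mouth when it is half in (0.008).
- scraper: Bystander: the dough scraper (steel blade, round wooden grip, 99 x 126 mm); to be left alone.
- brush: Bystander: the flour brush (wooden, 197 mm long); to be left alone.
- tape: Bystander: the roll of tape lying flat (101 mm across, 18 mm high); to be left alone.
- marker: Bystander: the felt marker (128 mm long); to be left alone.

How it is judged:
By the outcome, as a careful person would: the job done as asked, in the order asked, and still so for the second after the job is handed in, while the arm keeps its last pose, push and grip.
It also fails if it takes over 59 s, if anything falls off the work surface, if the arm or the gripper's body presses on something with over 40 N, if the wrist force passes 120 N, or if a joint passes its speed limit or range.

## Working session

There is one attempt and no reset: what is moved stays moved. The work goes in short steps, Python scripts to look and compute and a tool call to move; the robot and the scene stay as the last step left them, time stands still between calls to the robot, and variables do not carry over. Pictures are saved under pics/ and viewed, at most 10 in all, crops included, and the job is handed in when it is done.

Besides the shell and the picture viewer there is one more tool, called after "Emit:" as name(argument=value, ...), one argument or row to a line, values as JSON. arm_command: Moves the arm, as the interface text tells. Its arguments: {"type":"object","properties":{"series":{"type":"array","items":{"type":"number"}},"force":{"type":"number"}},"required":["series"]}

```bash
mkdir -p pics; cat > h.py <<'E'
import numpy as np, cv2
from scipy.spatial.transform import Rotation as R
from plant import telemetry, vision, ctrl
def cam(n):
    s=telemetry.get_state(); c=vision.read_camera(n); K=np.array(c["K"],float)
    if n=="wrist":
        T=np.eye(4);T[:3,:3]=R.from_quat(s["tcp_rot"]).as_matrix();T[:3,3]=s["eef_pos"]
        M=np.linalg.inv(T@np.array(c["T_tool_cam"]))
    else:
        M=np.eye(4);M[:3,:3]=cv2.Rodrigues(np.array(c["rvec"],float))[0];M[:3,3]=np.ravel(c["tvec"])
    return c["color"],K,M
def ray(K,M,uv):
    d=M[:3,:3].T@np.linalg.solve(K,[uv[0],uv[1],1]); return -M[:3,:3].T@M[:3,3],d
def onz(K,M,uv,z):
    o,d=ray(K,M,uv); return o+d*(z-o[2])/d[2]
def proj(K,M,p):
    q=K@(M[:3,:3]@np.array(p)+M[:3,3]); return q[:2]/q[2]
def save(n):
    im,K,M=cam(n.split('_')[0]); np.savez(f"pics/{n}.npz",im=im,K=K,M=M); cv2.imwrite(f"pics/{n}.png",im); return im,K,M
def load(n):
    d=np.load(f"pics/{n}.npz"); return d["im"],d["K"],d["M"]
def go(p,Rt):  # shift in tool axes cm, rotvec deg
    s=telemetry.get_state(); r=R.from_quat(s["tcp_rot"])
    return np.round(r.inv().apply(np.array(p)-s["eef_pos"])*100,2), np.round(np.degrees((r.inv()*Rt).as_rotvec()),1)
E
python3 - <<'E'
from h import *
for n in("top_0","scene_0"):
    im,K,M=save(n); print(n,K[0,0],-M[:3,:3].T@M[:3,3])
a=[cv2.imread(f"pics/{n}.png") for n in("top_0","scene_0")]
s=telemetry.get_state();print(s)
print(R.from_quat(s["tcp_rot"]).as_matrix().round(3)); print(ctrl.grip_point_offset)
for n in("top_0","scene_0"):
    cv2.imwrite(f"pics/{n}b.png",cv2.resize(load(n)[0],(800,500),interpolation=cv2.INTER_CUBIC))
E
```

```text
top_0 414.20280774022854 [0.3687494  0.03268459 1.33862051]
scene_0 468.19290616943846 [ 0.90679137 -0.82354538  1.50575321]
{'time': 0.1, 'qpos': array([-1.27698985e+00,  2.87104042e-01,  1.57803193e+00, -1.24660143e-06,
        1.27855654e+00, -1.49991563e-01]), 'dq': array([-0.000397  , -0.00135   , -0.00262501, -0.00026067,  0.00086094,
       -0.0008476 ]), 'joint_efforts': array([ 5.70030909e-05, -4.07299376e+01, -2.93698794e+01, -2.01955791e-04,
        3.41355037e-03, -1.38531448e-05]), 'eef_pos': array([ 0.28968734, -0.60903142,  0.23006678]), 'tcp_rot': array([ 9.75480690e-01,  2.20082533e-01, -7.60278546e-05, -1.04717332e-03]), 'contact_force': array([-0.67802678,  0.11272211,  0.40254312]), 'wrist_torque': array([ 0.0049765 , -0.04417772,  0.00616025]), 'finger_force': 0.0, 'opening': 0.9984750071921252}
[[ 0.903  0.429 -0.001]
 [ 0.429 -0.903  0.002]
 [ 0.    -0.002 -1.   ]]
0.0187
```

View pics/top_0b.png

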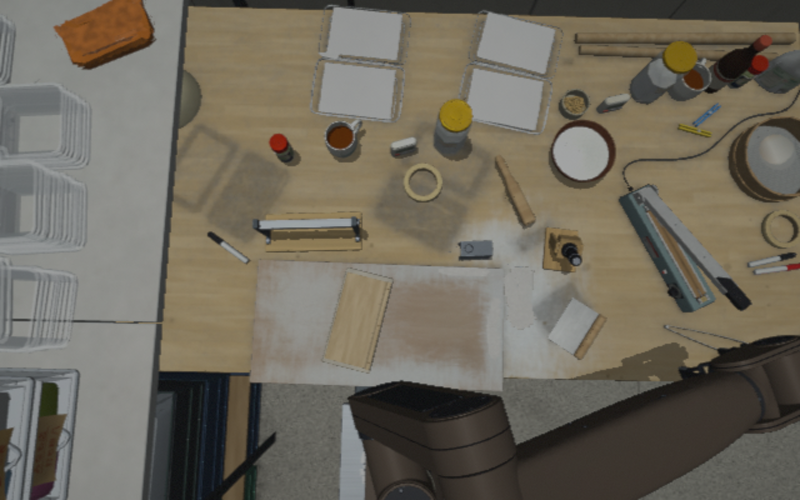

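View pics/scene_0b.png

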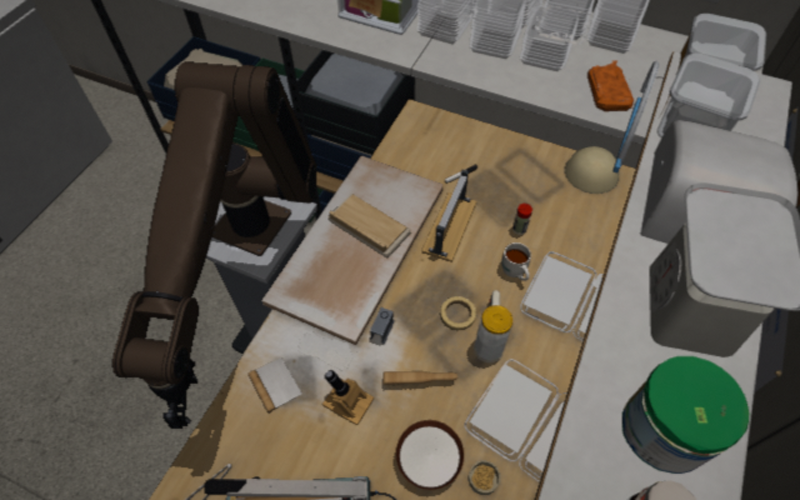

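The top view shows the stand around (307,230), the pad at (476,250), and the holder with the tester at (565,250) (800-px scale). +x is up and +y is left. I'll enlarge these three.

```bash
python3 - <<'E'
from h import *
t=load("top_0")[0]; s=load("scene_0")[0]
f=lambda im,x,y,w,h,k: cv2.resize(im[y:y+h,x:x+w],(w*k,h*k),interpolation=cv2.INTER_CUBIC)
# top row: stand crop x195..295,y160..205 x8 => 800x360 too big; use k=4
A=f(t,195,160,100,50,4)      # 400x200
B=f(t,355,180,50,25,8)       # 400x200
C=f(t,425,175,50,50,8)   # 400x400
D=f(s,250,290,50,50,8)
cv2.imwrite("pics/c1.png",np.vstack([np.hstack([A,B]),np.hstack([C,D])]))
E
```

```text
(no output)
```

View pics/c1.png

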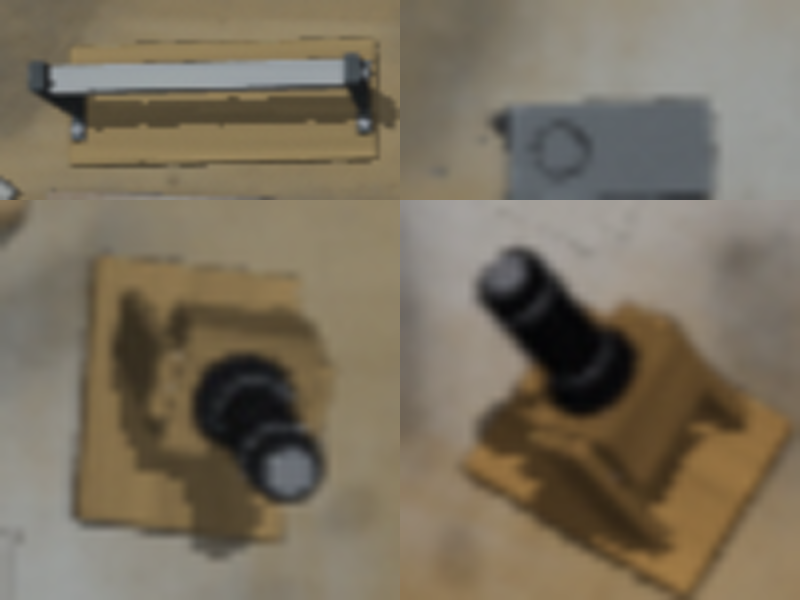

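```bash
python3 - <<'E'
from h import *
t,K,M=load("top_0"); s,K2,M2=load("scene_0")
a=onz(K,M,(207.5,179.5),.13);b=onz(K,M,(281.2,178.2),.13);print("bar",a,b,np.linalg.norm(a-b),(a+b)/2,np.degrees(np.arctan2(*(a-b)[[1,0]])))
print("posts",onz(K,M,(204.5,179),.144),onz(K,M,(283.3,177.2),.144))
print("ring",onz(K,M,(375,198.6),.058),"corners",onz(K,M,(368.75,193.2),.058),onz(K,M,(394.25,192),.058))
def tri(u,v):
    P=cv2.triangulatePoints(K@M[:3],K2@M2[:3],np.array(u,float),np.array(v,float)).ravel();P=P[:3]/P[3]
    print(P,proj(K,M,P)-u,proj(K2,M2,P)-v);return P
e=tri((461.25,208.75),(263.75,299));f=tri((455.6,200.6),(273.75,311.25))
d=e-f;print(np.linalg.norm(d),d/np.linalg.norm(d))
# where is the mouth: base corners
for u in((437,182),(462.5,184.5),(435,215),(460,217)):print(onz(K,M,u,.01))
E
```

```text
bar [0.57821756 0.35585534 0.13      ] [0.58716108 0.13870445 0.13      ] 0.21733498494003398 [0.58268932 0.24727989 0.13      ] 92.35843589970705
posts [0.57706806 0.3609202  0.144     ] [0.5877435  0.13143844 0.144     ]
ring [ 0.54230205 -0.14977025  0.058     ] corners [ 0.55890348 -0.13012611  0.058     ] [ 0.56452512 -0.21007042  0.058     ]
[ 0.50934333 -0.39068295  0.13642135] [-0.39176136 -0.66798264] [-0.57808666  0.03074667]
[ 0.54087659 -0.39500814  0.07672235] [-0.32656728 -0.55313541] [-0.48943402  0.03395335]
0.06765371540858245 [-0.46609806  0.0639312   0.88242019]
[ 0.60806052 -0.35905737  0.01      ]
[ 0.60171151 -0.44241557  0.01      ]
[ 0.49976721 -0.35084229  0.01      ]
[ 0.49507765 -0.43173517  0.01      ]
```

```bash
cat >> h.py <<'E'
def down(yaw): # tool x at yaw deg, z down
    c,s=np.cos(np.radians(yaw)),np.sin(np.radians(yaw)); return R.from_matrix(np.array([[c,s,0],[s,-c,0],[0,0,-1]]))
E
python3 -c "
from h import *
print(go((.544,-.170,.20),down(94)))"
```

```text
(array([ 41.82, -28.72,   3.08]), array([ -0.1,  -0.1, -68.6]))
```

Emit:
arm_command(
  series=[41.8,-28.7,3,0,0,-68.6,0.2,41.8,-28.7,3,0,0,-68.6,0.2,41.8,-28.7,3,0,0,-68.6,0.2,41.8,-28.7,3,0,0,-68.6,0.2,41.8,-28.7,3,0,0,-68.6,0.2,41.8,-28.7,3,0,0,-68.6,0.2,41.8,-28.7,3,0,0,-68.6,0.2,41.8,-28.7,3,0,0,-68.6,0.2,41.8,-28.7,3,0,0,-68.6,0.2,41.8,-28.7,3,0,0,-68.6,0.2],
)

```text
time: 0.93
eef_pos: [0.4988, -0.2476, 0.2062]
tcp_rot: [0.68, 0.733, -0.0, -0.0]
contact_force: [1.2, -0.3, 0.9]
opening: 0.803
finger_force: 0.0
```

```bash
python3 -c "
from h import *
print(go((.544,-.170,.20),down(94)),telemetry.get_state()['qpos'])"
```

```text
(array([7.4 , 5.09, 0.62]), array([-0. , -0. ,  0.3])) [-6.42973546e-01  4.94748667e-02  1.89320727e+00  1.15317831e-05
  1.19943023e+00 -7.18532948e-01]
```

Emit:
arm_command(
  series=[0,0,0,0,0,0,0.2,0,0,0,0,0,0,0.2],
)

```text
time: 1.1
eef_pos: [0.4989, -0.2475, 0.206]
tcp_rot: [0.68, 0.733, -0.0, -0.001]
contact_force: [-0.3, -0.1, -0.6]
opening: 0.801
finger_force: 0.0
```

```bash
python3 -c "
from h import *
print(go((.544,-.170,.18),down(94)),telemetry.get_state()['eef_pos'])"
```

```text
(array([7.39, 5.08, 2.6 ]), array([-0.1, -0. ,  0.3])) [ 0.49889566 -0.24750576  0.205999  ]
```

Little lag. Going above the pad and looking.

Emit:
arm_command(
  series=[7.4,5.1,2.6,0,0,0.3,0.2,7.4,5.1,2.6,0,0,0.3,0.2,7.4,5.1,2.6,0,0,0.3,0.2,7.4,5.1,2.6,0,0,0.3,0.2],
)

```text
time: 1.43
eef_pos: [0.5437, -0.1712, 0.179]
tcp_rot: [0.683, 0.73, -0.0, -0.002]
contact_force: [0.2, 0.1, -0.1]
opening: 0.798
finger_force: 0.0
```

```bash
python3 - <<'E'
from h import *
im,K,M=save("wrist_1"); print(telemetry.get_state()["eef_pos"])
cv2.imwrite("pics/w1.png",cv2.resize(im,(800,500),interpolation=cv2.INTER_CUBIC))
y=np.array([-.07,.9975,0]);x=np.array([.9975,.07,0]);c=np.array([.5437,-.1697,.058])
for p in(c,c+.02*y,c+.04*y+.019*x,c+.04*y-.019*x,c-.04*y-.019*x,c-.04*y+.019*x):print((proj(K,M,p)*1.25).round())
E
```

```text
[ 0.54364456 -0.17272051  0.17992915]
[398. 238.]
[398. 213.]
[423. 187.]
[372. 187.]
[375. 284.]
[421. 284.]
```

View pics/w1.png

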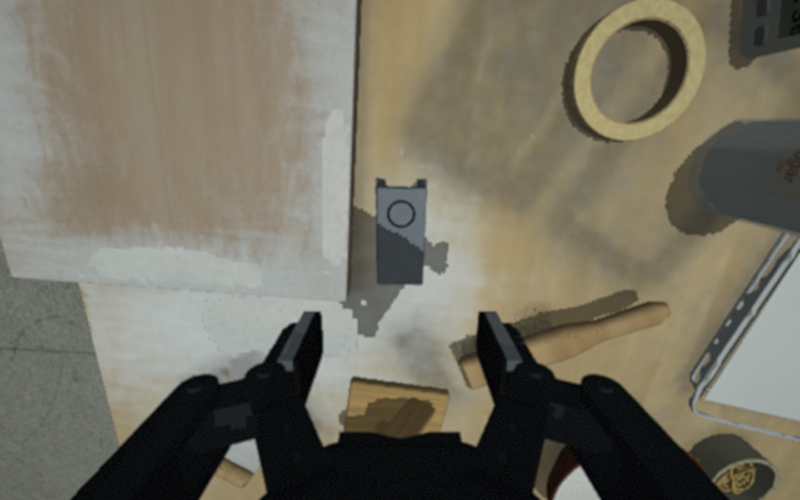

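The pad's top runs from (377,187) to (426,284), with the ring at (401,213). That is about 2 mm towards +x of my estimate, and the yaw is right. Descending with slightly narrowed fingers, then gripping.

Emit:
arm_command(
  series=[0.2,0.2,8,0,0,0,0.3,0.2,0.2,8,0,0,0,0.3,0.2,0.2,11,0,0,0,0.3,0.2,0.2,13,0,0,0,0.3,0.2,0.2,14.5,0,0,0,0.3,0.2,0.2,15.2,0,0,0,0.3,0.2,0.2,15.2,0,0,0,0.5,0.2,0.2,15.2,0,0,0,0.8,0.2,0.2,15.2,0,0,0,0.8,0.2,0.2,15.2,0,0,0,0.8],
  force=40,
)

```text
time: 2.32
eef_pos: [0.5467, -0.171, 0.0301]
tcp_rot: [0.684, 0.73, 0.0, 0.001]
contact_force: [-0.5, 0.0, -1.4]
opening: 0.435
finger_force: 44.6
```

Emit:
arm_command(
  series=[0,0,0,0,0,0,0.8,0,0,0,0,0,0,0.8,0,0,0,0,0,0,0.8],
)

```text
time: 2.57
eef_pos: [0.5464, -0.1704, 0.0295]
tcp_rot: [0.684, 0.73, 0.0, 0.001]
contact_force: [0.0, -1.7, 1.1]
opening: 0.434
finger_force: 44.9
```

Emit:
arm_command(
  series=[0,0,-1,0,0,0,0.8,0,0,-4,0,0,0,0.8,0,0,-8,0,0,0,0.8,0,0,-12,0,0,0,0.8,0,0,-16,0,0,0,0.8,0,0,-20,0,0,0,0.8,0,0,-21,0,0,0,0.8,0,0,-21,0,0,0,0.8],
)

```text
time: 3.23
eef_pos: [0.5482, -0.1711, 0.2447]
tcp_rot: [0.684, 0.73, 0.001, 0.005]
contact_force: [0.6, -0.0, -1.4]
opening: 0.435
finger_force: 44.9
```

```bash
python3 -c "
from h import *
print(go((.584,.247,.24),down(92.5)),telemetry.get_state()['eef_pos'])"
```

```text
(array([41.49,  6.3 ,  0.31]), array([0.5, 0.3, 1.3])) [ 0.54820819 -0.17108918  0.24473502]
```

Emit:
arm_command(
  series=[2,0.5,0,0,0,0.2,0.8,5,1,0,0,0,0.4,0.8,9,1.5,0,0,0,0.6,0.8,13,2,0,0,0,0.8,0.8,17,3,0,0,0,1,0.8,21,3.5,0,0,0,1.3,0.8,25,4,0,0,0,1.3,0.8,29,4.5,0,0,0,1.3,0.8,33,5,0,0,0,1.3,0.8,36,5.5,0,0,0,1.3,0.8],
)

```text
time: 4.07
eef_pos: [0.5753, 0.1956, 0.2352]
tcp_rot: [0.691, 0.723, -0.002, -0.002]
contact_force: [0.7, 0.0, -2.3]
opening: 0.438
finger_force: 44.8
```

Emit:
arm_command(
  series=[3,0.4,0,0,0,0,0.8,5,0.7,0,0,0,0,0.8,5.5,0.8,0,0,0,0,0.8,5.5,0.8,0,0,0,0,0.8,5.5,0.8,0,0,0,0,0.8],
)

```text
time: 4.48
eef_pos: [0.5822, 0.2472, 0.2365]
tcp_rot: [0.692, 0.722, -0.002, -0.001]
contact_force: [-0.9, -0.5, -2.0]
opening: 0.438
finger_force: 44.8
```

```bash
python3 - <<'E'
from h import *
s=telemetry.get_state(); print(s["eef_pos"],go((.584,.247,.24),down(92.5)))
im,K,M=save("wrist_2"); im2,K2,M2=save("top_2"); im3,K3,M3=save("scene_2")
f=lambda im,x,y,w,h,W,H: cv2.resize(im[y:y+h,x:x+w],(W,H),interpolation=cv2.INTER_CUBIC)
cv2.imwrite("pics/c2.png",np.vstack([f(im,160,0,320,160,800,400),np.hstack([f(im2,195,150,100,50,400,200),f(im3,330,130,60,30,400,200)])]))
E
```

```text
[0.58220409 0.24717667 0.23646116] (array([-0.03,  0.18, -0.35]), array([-0.2,  0.1, -0.1]))
```

View pics/c2.png

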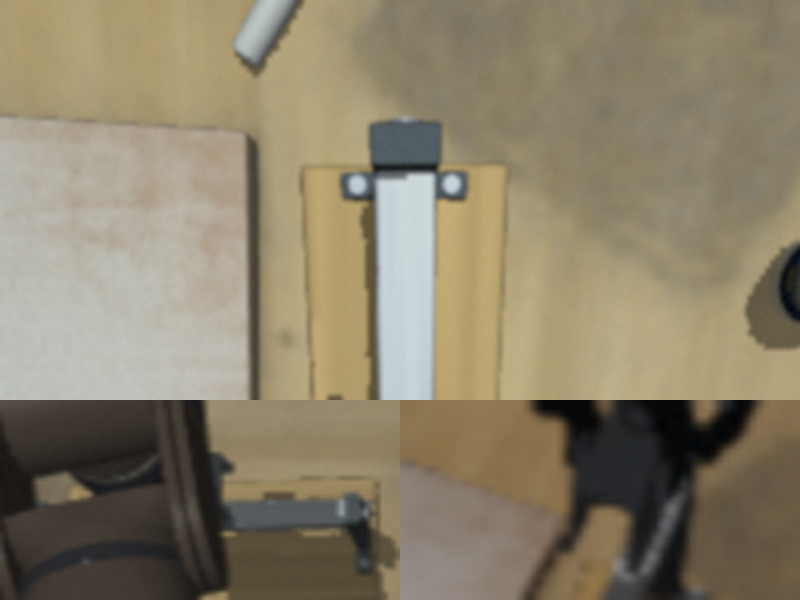

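Wrist view: the bar is centred at crop (406,200) and (406.5,380), nearly vertical. The pad is held square over it.

```bash
python3 - <<'E'
from h import *
im,K,M=load("wrist_2")
a=onz(K,M,(322.4,80),.13);b=onz(K,M,(322.6,152),.13);print(a,b,np.degrees(np.arctan2(*(a-b)[[1,0]])))
l=onz(K,M,(160+376/2.5,80),.13);r=onz(K,M,(160+436/2.5,80),.13);print("width",np.linalg.norm(l-r))
p=onz(K,M,(160+405/2.5,120/2.5),.144);print("post far end",p)
d=(a-b)/np.linalg.norm(a-b);c=b+d*(.247-b[1])/d[1];print("bar at y=.247",c)
print(go((c[0],.247,.2),down(92.5)))
# grip centre check: pad edges seen in wrist_2?
cv2.imwrite("pics/w2.png",im[100:400,160:480])
E
```

```text
[0.58146202 0.34770119 0.13      ] [0.58436967 0.28862715 0.13      ] 92.81784773435277
width 0.019731430879026166
post far end [0.58009971 0.36877675 0.144     ]
bar at y=.247 [0.58641857 0.247      0.13      ]
(array([0.04, 0.35, 3.8 ]), array([-0.1,  0. , -0.2]))
```

View pics/w2.png

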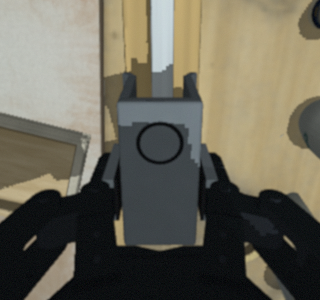

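Emit:
arm_command(
  series=[0,0.35,0,0,0,-0.4,0.8,0,0.35,2,0,0,-0.4,0.8,0,0.35,4,0,0,-0.4,0.8,0,0.35,6,0,0,-0.4,0.8,0,0.35,7.5,0,0,-0.4,0.8,0,0.35,8.5,0,0,-0.4,0.8,0,0.35,9.5,0,0,-0.4,0.8,0,0.35,9.5,0,0,-0.4,0.8],
)

```text
time: 5.3
eef_pos: [0.5857, 0.2473, 0.1415]
tcp_rot: [0.69, 0.724, -0.001, -0.001]
contact_force: [0.0, -0.4, -2.6]
opening: 0.44
finger_force: 44.8
```

Emit:
arm_command(
  series=[0,0,0.5,0,0,0,0.8,0,0,1,0,0,0,0.8,0,0,1.5,0,0,0,0.8,0,0,2,0,0,0,0.8,0,0,2.4,0,0,0,0.8,0,0,2.7,0,0,0,0.8,0,0,2.7,0,0,0,0.8],
)

```text
time: 5.88
eef_pos: [0.5861, 0.2479, 0.1157]
tcp_rot: [0.689, 0.724, -0.001, -0.0]
contact_force: [0.8, 0.4, -2.4]
opening: 0.436
finger_force: 44.8
```

Descended freely, no side forces. Easing on down to contact.

Emit:
arm_command(
  series=[0,0,0.15,0,0,0,0.8,0,0,0.3,0,0,0,0.8,0,0,0.45,0,0,0,0.8,0,0,0.45,0,0,0,0.8],
)

```text
time: 6.22
eef_pos: [0.5865, 0.248, 0.112]
tcp_rot: [0.689, 0.724, -0.0, -0.0]
contact_force: [0.9, -0.2, -2.2]
opening: 0.44
finger_force: 44.8
```

Emit:
arm_command(
  series=[0,0,0.1,0,0,0,0.8,0,0,0.2,0,0,0,0.8,0,0,0.2,0,0,0,0.8],
)

```text
time: 6.47
eef_pos: [0.5865, 0.248, 0.11]
tcp_rot: [0.689, 0.724, -0.0, -0.0]
contact_force: [-0.4, -0.2, -2.0]
opening: 0.438
finger_force: 44.8
```

Emit:
arm_command(
  series=[0,0,0.1,0,0,0,0.8,0,0,0.2,0,0,0,0.8,0,0,0.2,0,0,0,0.8],
)

```text
time: 6.72
eef_pos: [0.5869, 0.2481, 0.1092]
tcp_rot: [0.689, 0.724, 0.0, 0.0]
contact_force: [-1.8, -0.7, 2.8]
opening: 0.435
finger_force: 45.1
```

Seated (force turned upwards). Releasing and rising.

Emit:
arm_command(
  series=[0,0,0,0,0,0,0.4,0,0,0,0,0,0,0.3,0,0,0,0,0,0,0.3,0,0,0,0,0,0,0.3,0,0,-1,0,0,0,0.3,0,0,-4,0,0,0,0.3,0,0,-8,0,0,0,0.3,0,0,-12,0,0,0,0.2,0,0,-14,0,0,0,0.1,0,0,-14,0,0,0,0.1],
)

```text
time: 7.55
eef_pos: [0.5899, 0.249, 0.2575]
tcp_rot: [0.689, 0.724, 0.006, 0.004]
contact_force: [0.6, 0.6, 1.6]
opening: 0.902
finger_force: 0.0
```

```bash
python3 - <<'E'
from h import *
im,K,M=save("wrist_3"); print(telemetry.get_state()["eef_pos"])
cv2.imwrite("pics/w3.png",cv2.resize(im[0:300,220:420],(400,600),interpolation=cv2.INTER_CUBIC))
E
```

```text
[0.58853337 0.24857335 0.25359636]
```

View pics/w3.png

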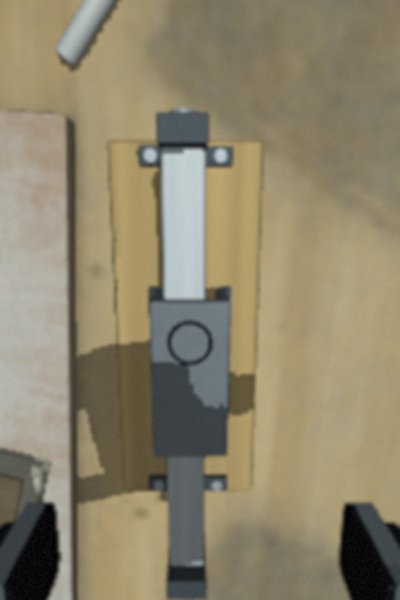

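The pad sits squarely astride the bar, with the ring at crop (190,343). Now the tester approach.

```bash
python3 - <<'E'
from h import *
im,K,M=load("wrist_3")
print("ring",onz(K,M,(220+95,171.5),.138))
s=telemetry.get_state(); print(s["eef_pos"],s["qpos"].round(3))
p=[]
c=cam("wrist"); 
d=np.array([-.498,.0436,.866]); d/=np.linalg.norm(d)
e=np.array([.5093,-.3907,.1364])+[.002,0,0]
# tool: z=-d, tool y closest to world -? choose tool y horizontal, perpendicular to lean
z=-d
for sgn in(1,-1):
    y=sgn*np.cross([0,0,1],z); y/=np.linalg.norm(y); x=np.cross(y,z)
    Rt=R.from_matrix(np.c_[x,y,z]); print("y",y.round(2),"x",x.round(2),go(e-.0285*d+.0187*z+.10*d,Rt))
E
```

```text
ring [0.58780599 0.2698799  0.138     ]
[0.58853337 0.24857335 0.25359636] [0.241 0.187 1.654 0.    1.292 0.192]
y [ 0.09  1.   -0.  ] x [-0.86  0.08 -0.5 ] (array([-63.08, -13.37,   6.73]), array([-21.3, -24.5, -80.2]))
y [-0.09 -1.    0.  ] x [ 0.86 -0.08  0.5 ] (array([-63.08, -13.37,   6.73]), array([-25.4,  22.1,  95.4]))
```

```bash
cat >> h.py <<'E'
def along(d): # tool z=-d, tool x horizontal near world +y
    d=np.array(d)/np.linalg.norm(d); z=-d; x=np.cross([0,0,1],d); x/=np.linalg.norm(x); x*=np.sign(x[1]); return R.from_matrix(np.c_[x,np.cross(z,x),z])
E
python3 - <<'E'
from h import *
d=np.array([-.498,.0436,.866]); e=np.array([.5113,-.3907,.1364])
print(along(d).as_matrix().round(2)); print(go(e+.0528*d,along(d)))
print(go(e+.0928*d,along(d)))
E
```

```text
[[ 0.09  0.86  0.5 ]
 [ 1.   -0.08 -0.04]
 [-0.    0.5  -0.87]]
(array([-63.08, -13.37,   6.73]), array([-29.8,  -2.1,   7.6]))
(array([-62.81, -15.34,   3.26]), array([-29.8,  -2.1,   7.6]))
```

Emit:
arm_command(
  series=[-3,-0.7,0,0,0,0,0.1,-7,-1.7,0.3,-3,0,1,0.05,-11,-2.7,0.5,-6,-0.4,1.6,0,-15,-3.7,0.7,-9,-0.6,2.4,0,-19,-4.7,0.9,-12,-0.8,3,0,-23,-5.6,1.1,-15,-1,3.8,0,-27,-6.6,1.3,-18,-1.2,4.6,0,-31,-7.6,1.5,-21,-1.5,5.4,0,-35,-8.6,1.7,-24,-1.7,6.1,0,-39,-9.6,1.9,-27,-1.9,6.9,0],
)

```text
time: 8.48
eef_pos: [0.5082, -0.1471, 0.2269]
tcp_rot: [0.712, 0.662, 0.158, 0.172]
contact_force: [2.0, -0.3, 0.3]
opening: 0.996
finger_force: 0.0
```

```bash
python3 - <<'E'
from h import *
d=np.array([-.498,.0436,.866]); e=np.array([.5113,-.3907,.1364])
print(go(e+.0728*d,along(d)),telemetry.get_state()["qpos"].round(2))
E
```

```text
(array([-24.21,  -2.63,   1.83]), array([-3. , -0.2,  0.7])) [-0.58 -0.28  2.21  0.3   0.82 -0.67]
```

Emit:
arm_command(
  series=[-4,-0.4,0.3,-1,0,0.2,0,-8,-0.8,0.6,-2,0,0.5,0,-12,-1.2,0.9,-3,-0.2,0.7,0,-16,-1.7,1.2,-3,-0.2,0.7,0,-20,-2.2,1.5,-3,-0.2,0.7,0,-23,-2.5,1.7,-3,-0.2,0.7,0,-24.2,-2.6,1.8,-3,-0.2,0.7,0,-24.2,-2.6,1.8,-3,-0.2,0.7,0,-24.2,-2.6,1.8,-3,-0.2,0.7,0,-24.2,-2.6,1.8,-3,-0.2,0.7,0],
)

```text
time: 9.32
eef_pos: [0.4771, -0.3845, 0.2013]
tcp_rot: [0.712, 0.653, 0.175, 0.19]
contact_force: [-0.6, 0.8, 0.2]
opening: 0.997
finger_force: 0.0
```

```bash
python3 - <<'E'
from h import *
d=np.array([-.498,.0436,.866]); e=np.array([.5113,-.3907,.1364])
im,K,M=save("wrist_4"); s=telemetry.get_state();print(s["eef_pos"],s["qpos"].round(2),go(e+.0728*d,along(d)))
print("stud",proj(K,M,e)*1.25,"flange",proj(K,M,e-.0665*d)*1.25)
cv2.imwrite("pics/w4.png",cv2.resize(im,(800,500),interpolation=cv2.INTER_CUBIC))
E
```

```text
[ 0.47738611 -0.38439552  0.20178129] [-1.01 -0.01  2.02  0.55  0.87 -1.23] (array([-0.33, -0.3 ,  0.1 ]), array([ 0. , -0.1,  0.1]))
stud [393.15455743 266.32647939] flange [394.49616952 237.31984315]
```

View pics/w4.png

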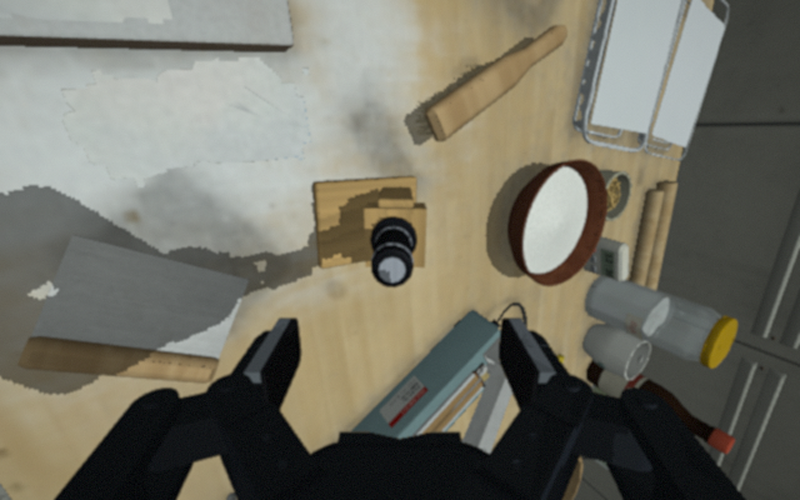

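The stud is at (392,268) and the flange at (394,238), within 2 px of prediction. Advancing along the axis and gripping.

Emit:
arm_command(
  series=[-0.3,-0.3,2,0,0,0,0,-0.3,-0.3,5,0,0,0,0,-0.3,-0.3,8,0,0,0,0,-0.3,-0.3,10,0,0,0,0,-0.3,-0.3,11.5,0,0,0,0,-0.3,-0.3,12.1,0,0,0,0,-0.3,-0.3,12.1,0,0,0,0.5,-0.3,-0.3,12.1,0,0,0,0.9,-0.3,-0.3,12.1,0,0,0,0.9,-0.3,-0.3,12.1,0,0,0,0.9],
  force=50,
)

```text
time: 10.2
eef_pos: [0.5349, -0.3952, 0.0979]
tcp_rot: [0.711, 0.653, 0.175, 0.193]
contact_force: [-0.2, -0.3, -0.4]
opening: 0.449
finger_force: 0.0
```

Emit:
arm_command(
  series=[0,0,0,0,0,0,0.9,0,0,0,0,0,0,0.9,0,0,0,0,0,0,0.9,0,0,0,0,0,0,0.9],
)

```text
time: 10.53
eef_pos: [0.5342, -0.3952, 0.0973]
tcp_rot: [0.712, 0.653, 0.175, 0.192]
contact_force: [-6.6, 1.2, 4.8]
opening: 0.324
finger_force: 48.7
```

```bash
python3 - <<'E'
from h import *
d=np.array([-.498,.0436,.866]); e=np.array([.5113,-.3907,.1364])
s=telemetry.get_state();print(s["eef_pos"],s["contact_force"],s["wrist_torque"],s["opening"],go(e-.0472*d,along(d)))
E
```

```text
[ 0.53415893 -0.39517391  0.09733474] [-6.5919419   1.21523624  4.82145339] [0.21893722 0.61825103 0.08922654] 0.32408820499293717 (array([ 0.25, -0.05,  0.18]), array([0.1, 0.1, 0.1]))
```

Emit:
arm_command(
  series=[0,0,-0.5,0,0,0,0.9,0,0,-1.2,0,0,0,0.9,0,0,-2,0,0,0,0.9,0,0,-3,0,0,0,0.9,0,0,-4,0,0,0,0.9,0,0,-6,0,0,0,0.9,0,0,-9,0,0,0,0.9,0,0,-12,0,0,0,0.9,0,0,-12,0,0,0,0.9,0,0,-12,0,0,0,0.9],
  force=60,
)

```text
time: 11.37
eef_pos: [0.4747, -0.3906, 0.2032]
tcp_rot: [0.711, 0.653, 0.174, 0.194]
contact_force: [-0.8, -0.3, -2.5]
opening: 0.324
finger_force: 59.2
```

```bash
python3 - <<'E'
from h import *
s=telemetry.get_state();print(s["eef_pos"],s["contact_force"],s["opening"])
im,K,M=save("wrist_5"); cv2.imwrite("pics/w5.png",im[60:400,200:460])
print(go((.5,-.2,.30),down(92.5)), go((.587,.268,.30),down(92.5)))
E
```

```text
[ 0.47465287 -0.39055397  0.20320899] [-0.84130183 -0.26453741 -2.47764177] 0.3237152730512515
(array([19.08,  5.77, -8.17]), array([30. ,  2.1, -7.3])) (array([66.46,  9.8 , -5.97]), array([30. ,  2.1, -7.3]))
```

View pics/w5.png

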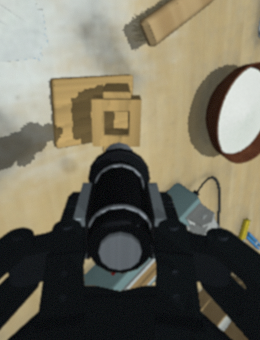

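The tester is in the grip and clear of the bore. Carrying it upright to above the ring.

Emit:
arm_command(
  series=[1,0.3,-1,3,0.2,-0.7,0.9,3,0.9,-2,6,0.4,-1.5,0.9,6,1.8,-4,9,0.6,-2.2,0.9,9,2.7,-6,12,0.8,-2.9,0.9,12,3.6,-8,15,1,-3.6,0.9,15,4.5,-8.2,18,1.2,-4.4,0.9,19,5.7,-8.2,21,1.5,-5.1,0.9,23,6.1,-8,24,1.7,-5.8,0.9,27,6.5,-7.8,27,1.9,-6.5,0.9,31,6.8,-7.6,30,2.1,-7.3,0.9],
)

```text
time: 12.25
eef_pos: [0.5223, -0.0797, 0.298]
tcp_rot: [0.691, 0.723, -0.001, -0.002]
contact_force: [1.5, -0.6, -2.3]
opening: 0.323
finger_force: 59.2
```

```bash
python3 - <<'E'
from h import *
print(telemetry.get_state()["eef_pos"],go((.5865,.268,.27),down(92.8)))
c=vision.read_camera("wrist"); T=np.array(c["T_tool_cam"]); print(T.round(3))
K=np.array(c["K"]);Mi=np.linalg.inv(T)
for z in(-.0455,.021,.027,.06,.08):
  for x,n in((0,""),(.012,"+12"),(.02,"+20")): print(z,n,proj(K,Mi,(x,0,z)).round(1))
E
```

```text
[ 0.52225168 -0.07969645  0.29800537] (array([34.44,  8.  ,  2.84]), array([-0.2, -0.1, -0.2]))
[[ 0.    -0.946 -0.323  0.082]
 [ 1.     0.    -0.     0.002]
 [ 0.    -0.323  0.946 -0.143]
 [ 0.     0.     0.     1.   ]]
-0.0455  [315.9 308. ]
-0.0455 +12 [315.8 284. ]
-0.0455 +20 [315.7 267.1]
0.021  [317.1 237.3]
0.021 +12 [317.1 220.3]
0.021 +20 [317.  208.5]
0.027  [317.2 233.3]
0.027 +12 [317.1 216.7]
0.027 +20 [317.1 205.2]
0.06  [317.5 214.8]
0.06 +12 [317.5 200.3]
0.06 +20 [317.5 190.3]
0.08  [317.7 205.9]
0.08 +12 [317.6 192.5]
0.08 +20 [317.6 183.2]
```

Emit:
arm_command(
  series=[4,1,0,0,0,0,0.9,8,2,0.3,0,0,0,0.9,12,3,0.6,0,0,0,0.9,16,4,0.9,0,0,0,0.9,20,5,1.2,0,0,0,0.9,24,6,1.6,0,0,0,0.9,28,6.8,2,0,0,0,0.9,32,7.5,2.4,0,0,0,0.9,34,8,2.7,0,0,0,0.9,34.4,8,2.8,0,0,-0.2,0.9],
)

```text
time: 13.13
eef_pos: [0.5859, 0.269, 0.2682]
tcp_rot: [0.688, 0.725, -0.001, -0.002]
contact_force: [-0.6, -0.8, -1.9]
opening: 0.321
finger_force: 59.6
```

Emit:
arm_command(
  series=[0,0,1,0,0,0,0.9,0,0,2,0,0,0,0.9,0,0,3,0,0,0,0.9,0,0,3.5,0,0,0,0.9,0,0,3.5,0,0,0,0.9,0,0,3.5,0,0,0,0.9],
)

```text
time: 13.63
eef_pos: [0.5869, 0.264, 0.2361]
tcp_rot: [0.691, 0.723, -0.0, -0.001]
contact_force: [-0.0, 0.4, -1.3]
opening: 0.331
finger_force: 59.6
```

```bash
cat >> h.py <<'E'
def avg(n=20):
    a=[];
    for i in range(n):
        s=telemetry.get_state(); a.append(np.r_[s["eef_pos"],s["contact_force"],s["wrist_torque"]]); vision.read_camera("wrist")
    a=np.array(a); print("pos",a[:,:3].mean(0).round(4),"F",a[:,3:6].mean(0).round(2),"T",a[:,6:].mean(0).round(3),"sd",a[:,[2,5]].std(0).round(4))
E
python3 - <<'E'
from h import *
avg(16)
im,K,M=save("wrist_6"); im2,K2,M2=save("scene_6")
s=telemetry.get_state(); print(s["eef_pos"],go((.5865,.268,.235),down(92.8)))
_,k,m=load("wrist_2"); # ring in hand, tool frame
T=np.linalg.inv(np.linalg.inv(np.array(vision.read_camera("wrist")["T_tool_cam"])));Mi=np.linalg.inv(T)
print("ring in tool at wrist_2",onz(k,Mi,(320,243),-.0285))
g=proj(K2,M2,(.586,.268,.19)).astype(int);print("scene tester",g)
f=lambda im,x,y,w,h,W,H: cv2.resize(im[y:y+h,x:x+w],(W,H),interpolation=cv2.INTER_CUBIC)
cv2.imwrite("pics/c6.png",np.hstack([f(im,270,150,100,150,400,600),f(im2,g[0]-25,g[1]-40,50,75,400,600)]))
E
```

```text
pos [0.5872 0.2649 0.2372] F [-0.13 -0.02 -1.82] T [ 0.011 -0.004  0.005] sd [5.000e-04 5.589e-01]
[0.58699568 0.26510106 0.23676164] (array([ 0.29, -0.04,  0.18]), array([ 0. , -0.1, -0.1]))
ring in tool at wrist_2 [ 0.02187751  0.00176549 -0.0285    ]
scene tester [365 147]
```

View pics/c6.png

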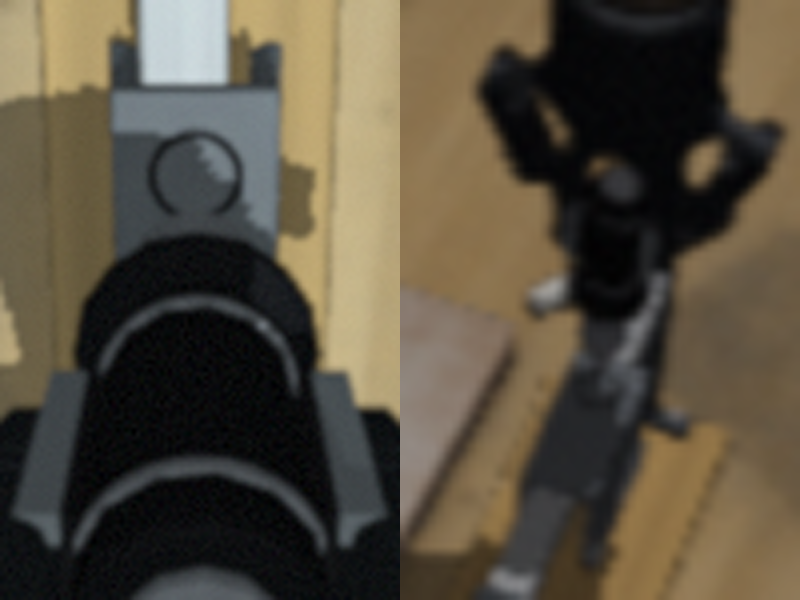

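```bash
python3 - <<'E'
from h import *
_,k,m=load("wrist_6"); Mi=np.linalg.inv(np.array(vision.read_camera("wrist")["T_tool_cam"]))
print("ring",onz(k,Mi,(318.75,194),.099)); 
print("stud c",onz(k,Mi,(320,310),-.0475),"stud front",onz(k,Mi,(320,291),-.0475)); print("flange front low",onz(k,Mi,(319.5,209.3),.025))
a=onz(k,Mi,(270+78/4,237),.022);b=onz(k,Mi,(270+318/4,237),.022);print("flange",a,b)
print("clear bar",onz(k,Mi,(270+184/4.,150+70/4.),.107))
E
```

```text
ring [0.00455768 0.00087969 0.099     ]
stud c [ 0.00067591  0.00174499 -0.0475    ] stud front [ 0.01010407  0.00173836 -0.0475    ]
flange front low [0.01792896 0.00154674 0.025     ]
flange [-0.00028913 -0.01805491  0.022     ] [-0.00028543  0.02115104  0.022     ]
clear bar [ 0.02729321 -0.00162298  0.107     ]
```

Emit:
arm_command(
  series=[0.3,-0.1,0,0,0.8,0,0.9,0.55,-0.1,0,0,1.5,0,0.9,0.55,-0.1,0.5,0,1.5,0,0.9,0.55,-0.1,1,0,1.5,0,0.9,0.55,-0.1,1.4,0,1.5,0,0.9,0.55,-0.1,1.6,0,1.5,0,0.9,0.55,-0.1,1.6,0,1.5,0,0.9],
)

```text
time: 15.22
eef_pos: [0.5852, 0.2704, 0.2194]
tcp_rot: [0.69, 0.724, 0.009, -0.01]
contact_force: [-0.5, 0.4, -1.5]
opening: 0.323
finger_force: 59.5
```

```bash
python3 -c "
from h import *
avg(16)"
```

```text
pos [0.5858 0.2705 0.2208] F [ 0.02  0.1  -1.58] T [-0.014 -0.005  0.008] sd [0.0004 0.3867]
```

Emit:
arm_command(
  series=[0,0,0.2,0,0,0,0.9,0,0,0.4,0,0,0,0.9,0,0,0.6,0,0,0,0.9,0,0,0.6,0,0,0,0.9],
)

```text
time: 16.35
eef_pos: [0.5854, 0.2706, 0.214]
tcp_rot: [0.69, 0.724, 0.009, -0.01]
contact_force: [-0.0, -0.4, -1.2]
opening: 0.322
finger_force: 59.5
```

```bash
python3 -c "
from h import *
avg(24)"
```

```text
pos [0.5857 0.2707 0.2148] F [-0.16  0.03 -1.47] T [-0.025 -0.004 -0.002] sd [2.000e-04 4.059e-01]
```

Emit:
arm_command(
  series=[0,0,0.2,0,0,0,0.9,0,0,0.4,0,0,0,0.9,0,0,0.6,0,0,0,0.9,0,0,0.6,0,0,0,0.9],
)

```text
time: 17.88
eef_pos: [0.5859, 0.2709, 0.2086]
tcp_rot: [0.69, 0.724, 0.01, -0.01]
contact_force: [1.1, -0.2, 0.4]
opening: 0.328
finger_force: 59.7
```

```bash
python3 -c "
from h import *
avg(40)"
```

```text
pos [0.5858 0.2709 0.2089] F [ 0.68  0.04 -0.04] T [ 0.024 -0.152 -0.002] sd [1.000e-04 5.039e-01]
```

Emit:
arm_command(
  series=[0,0,0.1,0,0,0,0.9,0,0,0.25,0,0,0,0.9,0,0,0.25,0,0,0,0.9,0,0,0.25,0,0,0,0.9],
)

```text
time: 20.22
eef_pos: [0.5857, 0.2709, 0.2063]
tcp_rot: [0.69, 0.724, 0.009, -0.01]
contact_force: [0.3, -0.4, 0.0]
opening: 0.323
finger_force: 59.7
```

```bash
python3 - <<'E'
from h import *
avg(40)
im,K,M=save("wrist_7"); im2,K2,M2=save("scene_7"); s=telemetry.get_state(); print(s["time"],s["dq"].round(4),R.from_quat(s["tcp_rot"]).as_matrix()[:,2])
E
```

```text
pos [0.5857 0.2709 0.2063] F [ 0.6  -0.03  0.68] T [ 0.025 -0.16   0.   ] sd [0.     0.5184]
22.3167 [-0.0008 -0.0003 -0.      0.0004 -0.0013  0.0005] [-0.00119929  0.02721365 -0.99962892]
```

```bash
python3 -c "
from h import *
print(ctrl.sign_off())"
```

```text
the job is handed in; nothing more can be done
None
```

The job is handed in: the pad sits squarely astride the bar, and the arm is still holding the tester upright on the ring with the plunger about half in. The depth (roughly 7.9 mm) comes from the measured push of about 2.4 N. I had no picture views left to check the tip on the ring or the half-in line by eye.

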